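# Catch and lower the instrument case lid

## Robot

A 7-joint arm with a two-finger parallel gripper is mounted at the origin on the work surface. World frame = base frame: x ahead of the robot, y to its left, z up, the work surface at z = 0. Lengths are in m, angles in rad, forces in N, time in s.
With the tool pointing down it reaches from about 0.4 to 0.9 m from the base axis. Payload 5.6 kg.
Tool frame: the origin (TCP) lies between the finger pads; the fingertips stand 14 mm ahead of it and the grasp point (between the pads) lies 5 mm behind it (r.tcp_to_tips is the distance from the TCP to the fingertips, in m); z points along the fingers, y is the line along which they close (so a half turn about z gives the same grasp; the last joint's range is limited). The gripper opens to 92 mm and grips with 3 to 60 N. Pads are 20 mm wide; open, the fingers measure 128 mm over their backs; the gripper's body (75 mm by 189 mm) begins 69 mm behind the grasp point.
Start: joints at [1.109, 0.468, -0.012, 1.603, 0.006, 1.071, -0.056], TCP at [0.264, -0.594, 0.229] pointing down, gripper open.
Joint ranges: [-2.53, 2.53], [-0.31, 2.02], [-1.57, 1.55], [0.28, 2.44], [-1.29, 4.43], [0.15, 1.84], [-2.92, 2.92]. Speed limits (rad/s): [2.57, 2.57, 3.14, 3.14, 3.14, 3.14, 3.14].

## Interface

Orientations are given as a unit quaternion [w, x, y, z].
In Python, from station import r gives the robot as it stands. The module is installed in compiled form; this text tells all that it offers.
- The arm moves only by the shell command python3 -m crank 'ROWS' [OPENING]. ROWS is JSON, a list that holds one entry, the list of rows, each a list of 4 numbers: the shift along the tool's x, y, z in mm, then the turn about the tool's z in degrees. A call has 1 to 12 rows; each row shifts and turns the commanded pose from where the row before left it, along the tool's axes as they then stand; what a row does not reach is not made up. A row lasts 1/8 s, in which the tool goes at most 62.5 mm and 10.7 degrees, less where a joint would pass 70% of its speed; a pose out of reach is approached as far as the arm can. A call is refused whole if a number of a shift passes 62.5 or a number of a turn 10.7, either way. A call with a gripper value outside its range is refused whole. OPENING is the finger opening in mm, from 0 to 91.9, set as the call begins (- or left out, the last holds). The fingers move at their own pace and stop on an object; the grip force is fixed at half the most. Time passes only in rows, so rows that do not move let the fingers close. It gives the time, the measured TCP pose, the force, the opening and the grip force at its end, in the units of the state.
- r.get_obs(): the state, without advancing time (a new reading comes with each control period).
- r.grab_frame(name): name is "side" or "top" or "wrist"; returns a dict with "color" (420x560x3 uint8, blue, green, red), "mtx" (3x3 intrinsics, pixels), "xyz" and "attitude" of the camera in the world; the wrist camera has in their place "hand_eye" (4x4, takes a point from camera to tool coordinates, whose origin is the TCP and whose axes are the flange's). Camera axes: x right, y down, z forward; pixel columns grow to the right and rows downward; lengths in m; the calibration is good to about 2 mm. A picture is of the moment at which its call begins: read the wrist's pose just before it. There is no depth.
- r.hand_in(): hands the job in; it is judged then, once.
The state is a dict: "clock": time; "joints": joint angles; "qd": joint speeds; "joint_efforts": joint torques, N m; "tcp_pos": TCP position; "tcp_rot": TCP orientation; "force": force on the tool from outside, world axes, zero at the start; "ft_torque": the same for the moment, N m; "width": finger opening in m; "grasp_force": force on a finger pad.
Only numpy, scipy, OpenCV 4.12 (cv2) and the standard library are available. Lean on these libraries where they do the work, as an engineer would, in place of code of your own. Each camera call takes 0.05 s, during which the arm holds its last target. There are 200 camera calls.

## Task

Close the instrument case without letting its lid strike: from its hinge side, nudge the leaning lid forward past upright so that it starts to fall over the case, catch it on the outside of your fingers part-way down, and lower it slowly until it lies fully shut, then draw the fingers clear. Do not pinch, lift or force anything: the case stays where it stands and the instruments in it and the things around it are left alone.

Things in the scene. Friction and masses are not known exactly. Their poses are not given: they have to be found in the camera images.
- case: Stainless instrument case standing loose on the table, 130 (x) x 220 (y) x 50 mm high, 1.8 kg, open on top, lid hinged along its left edge as the robot sees it. Origin at the centre of its underside; its x axis points towards the hinge, that is roughly along world +y (yaw between 1.15 and 1.95 rad), y along the hinge, z up.
- lid (a joint): Lid angle, rad: 0 shut, pi/2 upright, 1.8 leaning back on its stop, over the hinge side (to the left, clear of the case), where it starts or settles. The hinge is braked: between about 1.5 and 1.64 the lid may stand; below that it falls shut by itself, slowly at first, in 3 to 5 s, and strikes the rim at 0.6 to 1 rad/s, which is too hard.
- hinge (a point): Middle of the hinge line, on the rim of the case's hinge side, 50 mm above the table, 65 mm along the case's x axis from its centre. The lid's underside lies in the plane of this line. The lid: steel frame with a clear pane, 130 mm from hinge to front edge, 220 mm wide, 8 mm thick, about 0.25 kg.
- tongue (a point): Middle of the tip of the dark blue lift tongue on the lid's front edge, on its underside, 162 mm from the hinge line. The tongue is 100 mm wide (along the hinge), 8 mm thick, and sticks out 32 mm past the lid's front edge, so when the lid is shut it overhangs the front (right-hand) wall of the case by 32 mm, 50 mm above the table.
- handpiece_blue: blue micro-surgical handpiece, 140 mm long, 12 mm thick, lying loose inside the case along its y axis; stays where it lies. Origin on its underside.
- handpiece_orange: orange micro-surgical handpiece, 140 mm long, 12 mm thick, lying loose inside the case along its y axis; stays where it lies. Origin on its underside.
- saline: Bystander: white closed saline bottle, 60 mm across, 150 mm tall, beside the case or behind its hinge. Origin at the centre of its underside.
- jar: Bystander: amber jar, 56 mm across, 75 mm tall, beside the case or behind its hinge. Origin at the centre of its underside.
- cup: Bystander: steel bowl, 70 mm across, 50 mm tall, beside the case or behind its hinge. Origin at the centre of its underside.
- lens_cap: Bystander: black lens cap, 48 mm across, 22 mm tall, beside the case or behind its hinge. Origin at the centre of its underside.
- swab_box: Bystander: white swab box, 80 x 120 x 50 mm, off to the left. Origin at the centre of its underside.
- spatula: Bystander: green-handled spatula, 160 mm long, lying off to the right. Origin on its underside.

How it is judged:
On the way, in this order (a step that is already met when the one before it is completed fails the run):
1. the lid is tipped forward past upright (below 1.45 rad) (value of joint lid below 1.45 rad), for 0.05 s.
2. the lid is caught: between 0.12 and 1.25 rad it bears on the fingers for 0.2 s, closing slower than 0.5 rad/s (value of joint lid between 0.12 and 1.25 rad and contact force between the fingers and lid above 0.2 N and velocity of joint lid above -0.5 rad/s), for 0.2 s.
At the end, for the whole second after the job is handed in: The lid is shut (below 0.025 rad), the case stands within 20 mm of where it was, both handpieces lie in it, and every bystander is within 20 mm of its place (value of joint lid below 0.025 rad and distance of each of case, saline, jar, cup, lens_cap, swab_box, spatula from where it was at the start of the episode below 0.02 m and linear speed of case below 0.03 m/s and x of handpiece_blue in the frame of case between -0.045 and 0.045 m and z of each of handpiece_blue, handpiece_orange in the frame of case below 0.025 m and x of handpiece_orange in the frame of case between -0.045 and 0.045 m); the robot touches nothing.
It fails at once if the lid drops: within the last 0.15 rad (down to 0.02 rad) it closes faster than 0.4 rad/s (value of joint lid between 0.02 and 0.15 rad and velocity of joint lid below -0.4 rad/s).
It fails at once if the lid is pinched or forced (over 20 N) (contact force between the fingers and lid above 20 N).
It fails at once if the case is lifted, tipped or shoved (over 20 mm, or 0.1 rad) (distance of case from where it was at the start of the episode above 0.02 m or angle between case's own z axis and vertical above 0.1 rad).
It fails at once if a handpiece in the case is touched by the fingers or lifted (contact force between the fingers and handpiece_blue above 0.3 N or height (world z) of any of handpiece_blue, handpiece_orange above 0.03 m or contact force between the fingers and handpiece_orange above 0.3 N).
It fails at once if a bystander is moved more than 20 mm (not (distance of each of saline, jar, cup, lens_cap, swab_box, spatula from where it was at the start of the episode below 0.02 m)).
It also fails if it takes over 48 s, if anything falls off the work surface, if the arm or the gripper's body presses on something with over 40 N, if the wrist force passes 120 N, or if a joint passes its speed limit or range.

## Working session

There is one attempt and no reset: what is moved stays moved. The work goes in short steps, Python scripts to look and compute and a shell command to move; the robot and the scene stay as the last step left them, time stands still between calls to the robot, and variables do not carry over. Pictures are saved under pics/ and viewed, at most 12 in all, crops included, and the job is handed in when it is done.

```bash
mkdir -p pics; python3 - <<'E'
from station import r
import cv2,pickle
o=r.get_obs();print(o)
d={}
for n in("side","top"):
    f=r.grab_frame(n);d[n]=f;cv2.imwrite(f"pics/{n}0.png",f["color"]);print(n,f["mtx"],f["xyz"],f["attitude"])
pickle.dump(d,open("f0.pkl","wb"))
E
```

```text
{'clock': 0.0, 'joints': array([ 1.1090044 ,  0.4683726 , -0.01160415,  1.60364973,  0.00599015,
        1.07135701, -0.05626776]), 'qd': array([ 7.23028328e-04, -2.11731494e-04, -6.86782710e-04,  8.98489928e-04,
       -1.30384267e-04, -1.20808121e-04, -6.89190860e-05]), 'joint_efforts': array([-1.44729042e-04, -5.20571172e+01, -1.27106733e-02, -2.43748999e+01,
       -5.66276070e-02,  1.74114743e-02,  1.54044701e-04]), 'tcp_pos': array([ 0.26403862, -0.59334003,  0.22763247]), 'tcp_rot': array([-8.43327558e-04,  9.78159929e-01,  2.07851836e-01, -2.37218861e-04]), 'force': array([-0.7698652 , -0.83399813,  0.91427773]), 'ft_torque': array([-0.02815366, -0.00127885, -0.01647928]), 'grasp_force': 0.0, 'width': 0.09162750774991145}
side [[519.5874193    0.         276.42790817]
 [  0.         519.5874193  211.13724573]
 [  0.           0.           1.        ]] [ 0.0444623  -1.19272526  0.97335924] [-0.44798283  0.87392135 -0.16566894  0.09014797]
top [[528.28196313   0.         278.0843989 ]
 [  0.         528.28196313 205.64387583]
 [  0.           0.           1.        ]] [0.34123297 0.00200847 1.48064995] [-0.04648249  0.71495571 -0.69569476  0.05183156]
```

View pics/top0.png

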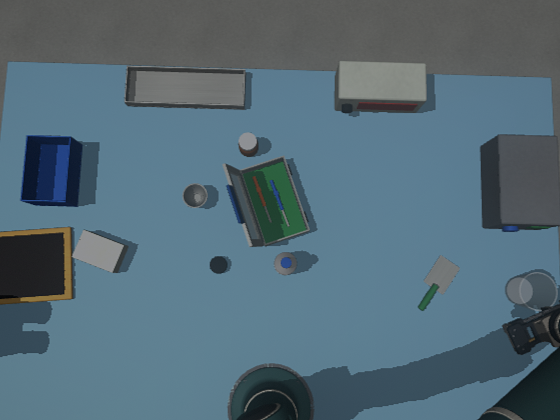

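View pics/side0.png

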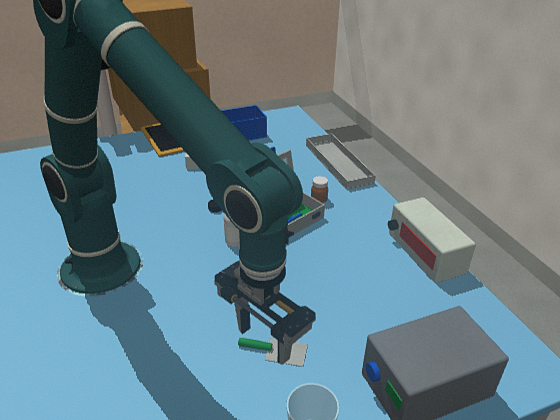

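The top view shows the case near (275,202), with the hinge on the left and the leaning lid's blue tongue near (236,204). The jar is at (248,145), the bowl at (195,196), the cap at (219,265) and the saline at (286,263). In the side view the arm partly hides the case.

```bash
cat > h.py <<'E'
import numpy as np
from scipy.spatial.transform import Rotation as R
def cast(f,u,v,z):
    q=f["attitude"];M=R.from_quat([q[1],q[2],q[3],q[0]]).as_matrix()
    d=M@np.linalg.solve(f["mtx"],[u,v,1.]);c=np.array(f["xyz"]);return c+d*(z-c[2])/d[2]
def proj(f,p):
    q=f["attitude"];M=R.from_quat([q[1],q[2],q[3],q[0]]).as_matrix()
    a=f["mtx"]@(M.T@(np.array(p)-f["xyz"]));return a[:2]/a[2]
E
python3 - <<'E'
import pickle,cv2,numpy as np
from h import *
d=pickle.load(open("f0.pkl","rb"));t=d["top"];im=t["color"]
cv2.imwrite("pics/crop0.png",cv2.resize(im[140:260,205:325],None,fx=5,fy=5,interpolation=cv2.INTER_CUBIC))
hsv=cv2.cvtColor(im,cv2.COLOR_BGR2HSV)
g=((hsv[...,0]>45)&(hsv[...,0]<80)&(hsv[...,1]>120)).astype(np.uint8);g[:,:220]=0;g[:,330:]=0
b=((hsv[...,0]>100)&(hsv[...,0]<130)&(hsv[...,1]>150)&(hsv[...,2]<140)).astype(np.uint8);b[:,:220]=0;b[:,250:]=0;b[:170]=0;b[250:]=0
for m in(g,b):
    c=max(cv2.findContours(m,0,2)[0],key=cv2.contourArea);print(cv2.contourArea(c),cv2.minAreaRect(c),cv2.boxPoints(cv2.minAreaRect(c)))
E
```

```text
2876.0 ((274.1499938964844, 201.4499969482422), (71.78369140625, 41.74205780029297), 71.56504821777344) [[243.      174.00002]
 [282.59998 160.8    ]
 [305.3     228.89998]
 [265.7     242.09999]]
62.0 ((233.6314697265625, 203.4575958251953), (39.204254150390625, 2.517422676086426), 72.12130737304688) [[226.41565 185.1885 ]
 [228.8115  184.41565]
 [240.84729 221.72668]
 [238.45145 222.49954]]
```

View pics/crop0.png

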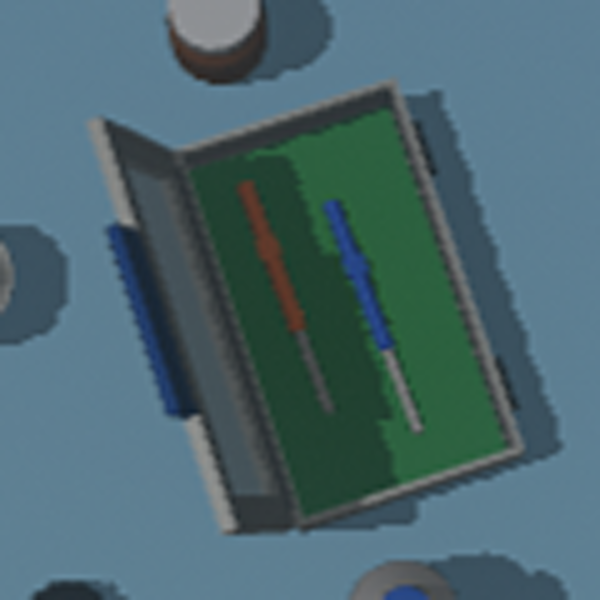

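The crop shows the rim's outer front corners at (395,83) and (522,448) and the hinge ends at about (178,152) and (302,528). The tongue tip runs from (108,226) to (173,415).

```bash
python3 - <<'E'
import pickle,numpy as np
from h import *
from station import r
t=pickle.load(open("f0.pkl","rb"))["top"]
P=lambda u,v,z:cast(t,205+u/5-.4,140+v/5-.4,z)
F1,F2,H1,H2=[P(*a,.05)for a in((395,83),(522,448),(178,152),(302,528))]
print(F1,F2,H1,H2,np.linalg.norm(F1-F2),np.linalg.norm(H1-H2),np.linalg.norm(F1-H1),np.linalg.norm(F2-H2))
f=(F1-F2);f/=np.linalg.norm(f);n=np.array([f[1],-f[0],0]) # n: towards front
Fm=(F1+F2)/2;hinge=Fm-n*.13
print("f",f,"n",n,"yaw n deg",np.degrees(np.arctan2(n[1],n[0])),"hinge",hinge,(H1+H2)/2)
for th in(1.8,):
    T=(P(108,226,.208)+P(173,415,.208))/2;print("tongue",T,"pred",hinge+n*.162*np.cos(th))
for nm,u,v,z in(("saline",286,262,.15),("jar",248,139,.075),("bowl",195,195,.05),("cap",219,265,.022)):
    p=cast(t,u,v,z);e=p-hinge;print(nm,p,"n,f",e@n,e@f)
o=r.get_obs();q=o["tcp_rot"];M=R.from_quat([q[1],q[2],q[3],q[0]]).as_matrix();print(M)
print("tool y deg",np.degrees(np.arctan2(M[1,1],M[0,1])))
np.savez("g.npz",f=f,n=n,hinge=hinge)
e=o["tcp_pos"]-hinge;print("tcp n,f",e@n,e@f)
E
```

```text
[ 0.68046866 -0.01774978  0.05      ] [ 0.47943292 -0.0919161   0.05      ] [0.63807021 0.10096794 0.05      ] [0.43271712 0.02635311 0.05      ] 0.21428021736409747 0.21848859611123406 0.12606159615118023 0.12716120361028968
f [0.93819085 0.34611838 0.        ] n [ 0.34611838 -0.93819085  0.        ] yaw n deg -69.74991893313421 hinge [0.5349554  0.06713187 0.05      ] [0.53539366 0.06366052 0.05      ]
tongue [0.52150239 0.10528929 0.208     ] pred [0.52221591 0.10166362 0.05      ]
saline [ 0.38569829 -0.02921948  0.15      ] n,f 0.03873532162190951 -0.1733806235368728
jar [0.71982125 0.08109828 0.075     ] n,f 0.05088230624340235 0.17827347453173353
bowl [0.56479263 0.2220541  0.05      ] n,f -0.13501940578127866 0.08161444900837639
cap [0.37684058 0.15126423 0.022     ] n,f -0.1336586584317463 -0.11922212044956933
[[ 9.13600203e-01  4.06612950e-01 -7.59513850e-04]
 [ 4.06613646e-01 -9.13599067e-01  1.44523617e-03]
 [-1.06239400e-04 -1.62919676e-03 -9.99998667e-01]]
tool y deg -66.00772368932367
tcp n,f 0.5259195483659065 -0.48276266763071346
```

```bash
cat > s.py <<'E'
import numpy as np
from h import *
from station import r
g=np.load("g.npz");o=r.get_obs();q=o["tcp_rot"];M=R.from_quat([q[1],q[2],q[3],q[0]]).as_matrix()
e=o["tcp_pos"]-g["hinge"];print("t",o["clock"],"n,f mm",1e3*(e@g["n"]),1e3*(e@g["f"]),"z",o["tcp_pos"][2]*1e3,"yaw y",np.degrees(np.arctan2(M[1,1],M[0,1])),"F",o["force"].round(1),"Fn",o["force"]@g["n"])
E
python3 -m crank '[[[0,0,-50,3.7],[0,0,-50,0],[34,-43,0,0],[34,-43,0,0],[34,-43,0,0],[34,-43,0,0],[34,-43,0,0],[34,-43,0,0],[34,-43,0,0],[34,-43,0,0],[34,-43,0,0],[34,-43,0,0]]]' 0; python3 s.py
```

```text
clock: 1.6
tcp_pos: [0.4341, -0.0709, 0.3285]
tcp_rot: [0.0, 0.984, 0.176, 0.0]
force: [0.7, -0.9, -0.2]
width: 0.0007
grasp_force: 0.0
t 1.6 n,f mm 94.63020675298755 -142.39052571027568 z 328.5277217811191 yaw y -69.7228310116598 F [ 0.7 -0.9 -0.2] Fn 1.056326997253752
```

```bash
python3 -m crank '[[[34,-43,0,0],[34,-43,0,0],[34,-43,0,0],[34,-43,0,0],[0,0,0,0],[0,0,30,0],[0,0,30,0],[0,0,0,0]]]'; python3 s.py; python3 - <<'E'
from station import r
import cv2,pickle,numpy as np
f=r.grab_frame("side");t=r.grab_frame("top");pickle.dump({"side":f,"top":t},open("f1.pkl","wb"))
a=f["color"][120:260,180:340];b=t["color"][130:270,170:330]
cv2.imwrite("pics/c1.png",cv2.resize(np.hstack([a,b]),None,fx=2.5,fy=2.5,interpolation=cv2.INTER_CUBIC))
E
```

```text
clock: 2.6
tcp_pos: [0.5005, 0.134, 0.2666]
tcp_rot: [0.0, 0.984, 0.176, -0.003]
force: [-0.4, -0.2, 0.4]
width: -0.0001
grasp_force: 0.0
t 2.6 n,f mm -74.67057155999336 -9.181846989000272 z 266.5887796074619 yaw y -69.78338462388952 F [-0.4 -0.2  0.4] Fn 0.016716646408979182
```

View pics/c1.png

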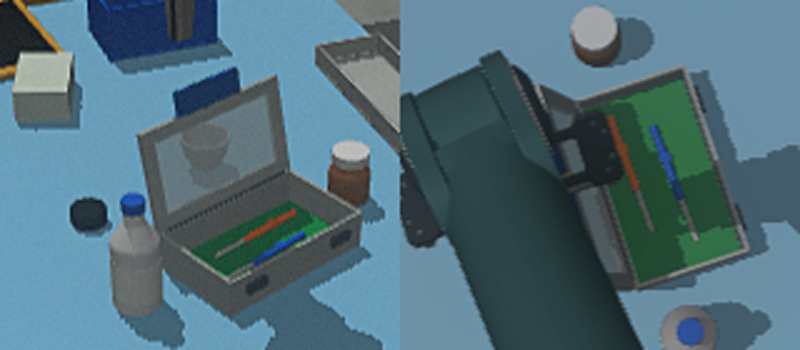

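The side crop shows the lid leaning and untouched, with the tongue's top edge from (175,97) to (238,68). The fingertip is behind it and higher, near (180,40), and the path is clear.

```bash
python3 -m crank '[[[5,0,22,0],[4,0,22,0],[0,0,22,0],[0,0,0,0]]]'; python3 s.py;  python3 -m crank '[[[0,6,0,0],[0,6,0,0],[0,6,0,0],[0,6,0,0],[0,6,0,0],[0,6,0,0],[0,6,0,0],[0,6,0,0],[0,6,0,0],[0,0,0,0]]]'; python3 s.py;python3 - <<'E'
from station import r
import cv2,pickle,numpy as np
f=r.grab_frame("side")
pickle.dump(f,open("f2.pkl","wb"))
cv2.imwrite("pics/c2.png",cv2.resize(f["color"][120:260,200:340],None,fx=4,fy=4,interpolation=cv2.INTER_CUBIC))
E
```

```text
clock: 3.2
tcp_pos: [0.5103, 0.1385, 0.2026]
tcp_rot: [0.0, 0.984, 0.176, -0.0]
force: [0.1, 0.4, 0.2]
width: 0.0007
grasp_force: 0.0
t 3.2 n,f mm -75.46094636544362 1.6077892913105816 z 202.63990915803822 yaw y -69.74084643095073 F [0.1 0.4 0.2] Fn -0.345818237241857
clock: 4.45
tcp_pos: [0.5293, 0.0875, 0.2024]
tcp_rot: [0.0, 0.984, 0.176, -0.0]
force: [-0.3, 0.0, 0.9]
width: 0.0
grasp_force: 0.0
t 4.45 n,f mm -21.039944223899663 1.730449350763228 z 202.39326890291335 yaw y -69.7723878299512 F [-0.3  0.   0.9] Fn -0.112302990957523
```

View pics/c2.png

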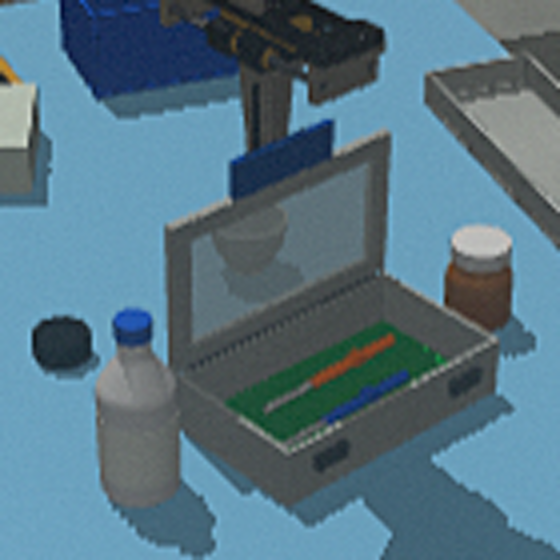

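The lid is now close to upright, with the tongue tip edge running from (231,158) to (333,121) in the crop and the finger behind it.

```bash
cat > ang.py <<'E'
import cv2,numpy as np
from h import *
from scipy.optimize import minimize_scalar
g=np.load("g.npz")
def ang(f):
    hsv=cv2.cvtColor(f["color"],cv2.COLOR_BGR2HSV)
    m=((hsv[...,0]>100)&(hsv[...,0]<130)&(hsv[...,1]>150)&(hsv[...,2]<150)).astype(np.uint8)
    m[:146]=0 if False else m[:146]
    w=np.zeros_like(m);w[145:235,235:320]=1;m*=w
    n,l,s,c=cv2.connectedComponentsWithStats(m);
    best=None
    for i in range(1,n):
        if s[i,4]<40:continue
        fn=lambda th:np.linalg.norm(proj(f,g["hinge"]+.146*(np.cos(th)*g["n"]+np.sin(th)*np.array([0,0,1])))-c[i])
        k=minimize_scalar(fn,bounds=(0,1.9),method="bounded");print("blob",s[i].tolist(),c[i].round(1),"theta",round(k.x,3),"res px",round(k.fun,1))
if __name__=="__main__":
    import sys,pickle
    from station import r
    ang(pickle.load(open(sys.argv[1],"rb")) if len(sys.argv)>1 else r.grab_frame("side"))
E
python3 ang.py f2.pkl; python3 - <<'E'
import pickle
from ang import *
ang(pickle.load(open("f1.pkl","rb"))["side"])
E
```

```text
blob [258, 150, 25, 19, 222] [269.6 159.2] theta 1.587 res px 0.5
blob [282, 213, 20, 13, 65] [291.4 218.6] theta 0.037 res px 11.3
blob [249, 147, 27, 19, 259] [262.2 156.1] theta 1.829 res px 0.3
blob [280, 213, 22, 13, 47] [289.8 219.7] theta 0.0 res px 12.9
```

```bash
python3 -m crank '[[[0,6,0,0],[0,6,0,0],[0,6,0,0],[0,4,0,0]]]'; python3 s.py; python3 ang.py
```

```text
clock: 5.0
tcp_pos: [0.537, 0.0671, 0.2025]
tcp_rot: [0.0, 0.984, 0.176, -0.0]
force: [-0.4, 0.7, -0.1]
width: 0.0002
grasp_force: 0.1
t 5.0 n,f mm 0.7407222844883068 1.8653503363406894 z 202.46137219913686 yaw y -69.74151329452032 F [-0.4  0.7 -0.1] Fn -0.7868837146873623
blob [262, 153, 26, 19, 191] [274.3 161.9] theta 1.446 res px 0.3
blob [281, 213, 21, 13, 66] [291.2 218.7] theta 0.034 res px 11.5
```

```bash
python3 -m crank '[[[0,-3,-25,0],[0,0,-30,0],[0,38,0,0],[0,38,0,0],[0,38,10,0],[0,0,35,0],[0,0,35,0]]]'; python3 s.py; python3 ang.py
```

```text
clock: 5.92
tcp_pos: [0.5756, -0.0373, 0.1769]
tcp_rot: [0.0, 0.984, 0.175, 0.0]
force: [0.5, -0.4, 0.4]
width: 0.0005
grasp_force: 0.0
t 5.925 n,f mm 112.10460496576711 2.0080498399043516 z 176.85296806941648 yaw y -69.7934866111297 F [ 0.5 -0.4  0.4] Fn 0.5446807604111525
blob [263, 156, 26, 18, 177] [274.9 164.2] theta 1.4 res px 1.7
blob [281, 213, 21, 13, 66] [291.2 218.7] theta 0.034 res px 11.5
```

```bash
python3 -m crank '[[[0,-10,0,0],[0,-8,0,0],[0,0,0,0],[0,0,0,0],[0,0,0,0],[0,0,0,0]]]'; python3 s.py; python3 ang.py
```

```text
clock: 6.72
tcp_pos: [0.5691, -0.0198, 0.1777]
tcp_rot: [0.0, 0.984, 0.176, 0.0]
force: [0.3, 0.3, 0.7]
width: 0.0004
grasp_force: 0.0
t 6.725 n,f mm 93.3885200187293 1.9279066516847645 z 177.65377158572738 yaw y -69.73277999427465 F [0.3 0.3 0.7] Fn -0.14920606300852826
blob [266, 159, 20, 17, 128] [275.7 167.1] theta 1.336 res px 3.4
blob [281, 213, 21, 13, 68] [291.1 218.8] theta 0.031 res px 11.6
```

```bash
for i in 1 2; do python3 -m crank '[[[0,0,0,0],[0,0,0,0],[0,0,0,0],[0,0,0,0]]]' >/dev/null; python3 s.py; done; python3 - <<'E'
from station import r
import cv2,pickle
f=r.grab_frame("side")
cv2.imwrite("pics/c3.png",cv2.resize(f["color"][120:260,200:340],None,fx=4,fy=4,interpolation=cv2.INTER_CUBIC))
E
```

```text
t 7.275 n,f mm 93.05105239818614 1.9763602118481713 z 177.5425348632944 yaw y -69.70425231312029 F [ 0.4 -0.1  0.4] Fn 0.22223730956394364
t 7.775 n,f mm 93.23944591022484 1.9454345880035302 z 177.55965314616552 yaw y -69.71388843969028 F [ 0.5  0.1 -0.4] Fn 0.05581858248397252
```

View pics/c3.png

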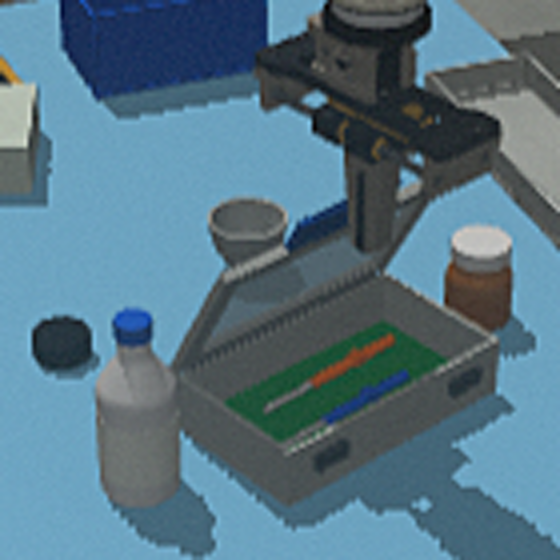

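The lid has come down to about 1.1 rad and its tongue rests at the finger near (350,205). Next I lower it slowly.

```bash
python3 -m crank '[[[0,0,5,0],[0,0,5,0],[0,0,0,0],[0,0,0,0],[0,4,1,0],[0,4,2,0],[0,4,2,0],[0,4,3,0],[0,4,3,0],[0,0,0,0],[0,0,0,0],[0,0,0,0]]]' ; python3 s.py; python3 - <<'E'
from station import r
import numpy as np,pickle
f=r.grab_frame("side");pickle.dump(f,open("f3.pkl","wb"))
E
python3 -m crank '[[[0,0,0,0]]]'>/dev/null;python3 s.py
```

```text
clock: 9.32
tcp_pos: [0.576, -0.0384, 0.1567]
tcp_rot: [0.0, 0.984, 0.176, 0.0]
force: [-0.5, -2.1, 2.0]
width: 0.0005
grasp_force: 0.9
t 9.325 n,f mm 113.2288027517132 1.978669620426354 z 156.7215101271285 yaw y -69.70725739303828 F [-0.5 -2.1  2. ] Fn 1.7665320622142597
t 9.5 n,f mm 113.17483259097078 1.9765289948760036 z 156.68222593935303 yaw y -69.70704017268375 F [-0.4 -2.8  1.1] Fn 2.484491566303984
```

```bash
python3 -m crank '[[[0,3,2,0],[0,3,2,0],[0,3,2,0],[0,3,3,0],[0,3,3,0],[0,3,3,0],[0,3,3,0],[0,3,3,0],[0,3,4,0],[0,3,4,0],[0,0,0,0],[0,0,0,0]]]' >/dev/null; python3 s.py; python3 -m crank '[[[0,2,2,0],[0,2,2,0],[0,2,2,0],[0,2,3,0],[0,2,3,0],[0,0,0,0],[0,0,0,0]]]' >/dev/null; python3 s.py;python3 - <<'E'
from station import r
import cv2,pickle
f=r.grab_frame("side")
cv2.imwrite("pics/c4.png",cv2.resize(f["color"][120:260,200:340],None,fx=4,fy=4,interpolation=cv2.INTER_CUBIC))
E
```

```text
t 11.0 n,f mm 143.3682700644029 1.9774908180629505 z 127.64045923499881 yaw y -69.7150820047389 F [-0.6 -2.4 -0.4] Fn 2.042373229011127
t 11.875 n,f mm 153.19010686397152 1.8773497834503126 z 115.49467810235976 yaw y -69.7117267750054 F [ 0.5 -0.5 -0.2] Fn 0.6176129002221675
```

View pics/c4.png

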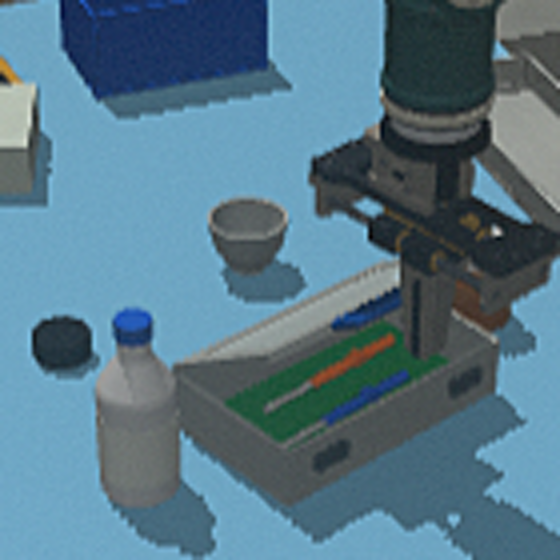

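```bash
python3 - <<'E'
from station import r
from h import *
g=np.load("g.npz");f=r.grab_frame("side")
for th in (.8,.7,.65,.6,.55,.5,.45,.4,.3):
    p=lambda s,y:((proj(f,g["hinge"]+g["f"]*y+s*(np.cos(th)*g["n"]+np.sin(th)*np.array([0,0,1])))-[200,120])*4+2).round()
    print(th,p(.162,-.05),p(.13,-.05),p(.13,-.11),p(.13,.11))
E
python3 s.py
```

```text
0.8 [336. 278.] [314. 292.] [251. 323.] [470. 216.]
0.7 [346. 299.] [323. 308.] [260. 339.] [477. 231.]
0.65 [351. 309.] [326. 316.] [264. 348.] [481. 239.]
0.6 [355. 319.] [330. 325.] [267. 356.] [484. 247.]
0.55 [359. 330.] [333. 333.] [270. 365.] [487. 254.]
0.5 [363. 340.] [336. 341.] [273. 373.] [489. 262.]
0.45 [366. 351.] [338. 349.] [276. 382.] [492. 270.]
0.4 [369. 361.] [341. 358.] [279. 390.] [494. 278.]
0.3 [374. 382.] [345. 374.] [283. 407.] [497. 294.]
t 11.975 n,f mm 153.10910734512908 1.9182672480578271 z 115.59701831925084 yaw y -69.70704882301625 F [ 1.1 -1.3 -0.5] Fn 1.5973986247893062
```

The model agrees with the picture: the lid sits at about 0.58 rad, resting on the finger. I'll follow the arc down.

```bash
cat > look.py <<'E'
import sys,cv2
from station import r
from h import *
g=np.load("g.npz");f=r.grab_frame("side")
cv2.imwrite("pics/"+sys.argv[1],cv2.resize(f["color"][150:240,230:330],None,fx=6,fy=6,interpolation=cv2.INTER_CUBIC))
for th in map(float,sys.argv[2:]):
    p=lambda s,y:((proj(f,g["hinge"]+g["f"]*y+s*(np.cos(th)*g["n"]+np.sin(th)*np.array([0,0,1])))-[230,150])*6+3).round()
    print(th,p(.162,-.05),p(.13,-.05),p(.13,-.11),p(.13,.11))
E
python3 -m crank '[[[0,1.8,2.4,0],[0,1.7,2.4,0],[0,1.7,2.4,0],[0,1.6,2.4,0],[0,1.5,2.4,0],[0,1.5,2.4,0],[0,1.4,2.4,0],[0,1.3,2.4,0],[0,1.3,2.4,0],[0,1.2,2.4,0],[0,1.1,2.4,0],[0,1,2.4,0]]]' >/dev/null; python3 s.py; python3 -m crank '[[[0,0,0,0],[0,0,0,0]]]'>/dev/null; python3 s.py; python3 look.py c5.png .4 .35 .3 .25 .2 .15
```

```text
t 13.475 n,f mm 170.2786974036432 2.025182499550444 z 86.60097202860472 yaw y -69.71212616403074 F [ 0.4 -1.  -0.4] Fn 1.0953741550621803
t 13.725 n,f mm 170.36410839705647 1.9386134900772949 z 86.75580874422617 yaw y -69.71367342905913 F [-0.  -1.9 -0.5] Fn 1.7291664004485006
0.4 [374. 362.] [331. 357.] [238. 405.] [561. 237.]
0.35 [378. 378.] [334. 369.] [241. 418.] [563. 249.]
0.3 [381. 393.] [337. 381.] [244. 430.] [566. 261.]
0.25 [384. 408.] [339. 393.] [247. 442.] [567. 272.]
0.2 [386. 423.] [341. 405.] [249. 454.] [569. 284.]
0.15 [387. 438.] [342. 417.] [250. 466.] [569. 295.]
```

View pics/c5.png

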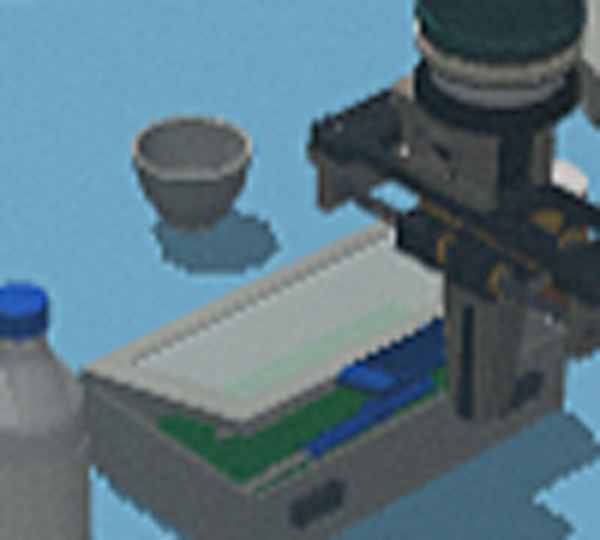

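The near lid corner is at about (240,430) in the crop, which gives roughly 0.3 rad. I'll continue slowly, keeping a slight inward bias so that friction carries the tongue.

```bash
python3 -m crank '[[[0,0.6,2.4,0],[0,0.6,2.4,0],[0,0.6,2.4,0],[0,0.5,2.4,0],[0,0.5,2.4,0],[0,0.5,2.4,0]]]' >/dev/null; python3 s.py; python3 -m crank '[[[0,0.4,2.4,0],[0,0.3,2.4,0],[0,0.3,2.4,0],[0,0,0,0]]]'>/dev/null; python3 s.py; python3 look.py c6.png  .3 .25 .2 .15 .1 .05 0
```

```text
t 14.525 n,f mm 173.76300138562905 1.9913912141084977 z 72.20451255204543 yaw y -69.71584115193704 F [ 0.5 -3.4 -0.7] Fn 3.350839420771105
t 15.025 n,f mm 174.92562627294535 2.0063320780686316 z 65.02963469215422 yaw y -69.72462599078641 F [ 0.5 -4.3 -0.9] Fn 4.170473049214185
0.3 [381. 393.] [337. 381.] [244. 430.] [566. 261.]
0.25 [384. 408.] [339. 393.] [247. 442.] [567. 272.]
0.2 [386. 423.] [341. 405.] [249. 454.] [569. 284.]
0.15 [387. 438.] [342. 417.] [250. 466.] [569. 295.]
0.1 [388. 452.] [343. 428.] [251. 477.] [570. 306.]
0.05 [389. 466.] [344. 439.] [252. 489.] [570. 317.]
0.0 [388. 480.] [343. 450.] [252. 499.] [569. 327.]
```

View pics/c6.png

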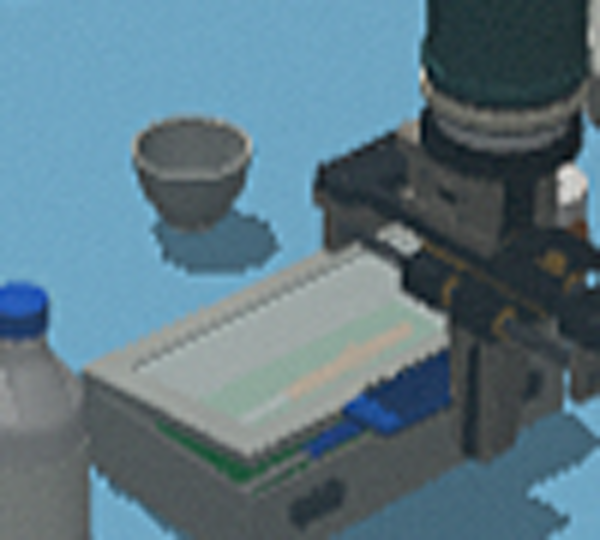

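The near lid corner is now at about (247,458), which gives roughly 0.18 rad. The force along n is about 4 N. I'll carry on in small steps and watch that force.

```bash
python3 -m crank '[[[0,0.3,2,0],[0,0.2,2,0],[0,0.2,2,0],[0,0.2,2,0]]]' >/dev/null; python3 s.py; python3 -m crank '[[[0,0.1,2,0],[0,0.1,2,0],[0,0,0,0]]]'>/dev/null; python3 s.py; python3 -m crank '[[[0,0,0,0]]]'>/dev/null; python3 s.py;python3 look.py c7.png
```

```text
t 15.575 n,f mm 175.9445513188119 2.021391957168058 z 57.0999306144938 yaw y -69.72821270273973 F [ 0.8 -4.9  0.3] Fn 4.828993361369985
t 15.95 n,f mm 176.37144935114569 1.9947422210029384 z 53.01802885096046 yaw y -69.73866258328691 F [ 1.6 -5.  -1.1] Fn 5.259590556212496
t 16.075 n,f mm 176.35335151280862 2.0056321332009994 z 53.1091429164481 yaw y -69.73667363844413 F [ 1.8 -6.  -0.6] Fn 6.207736206485144
```

View pics/c7.png

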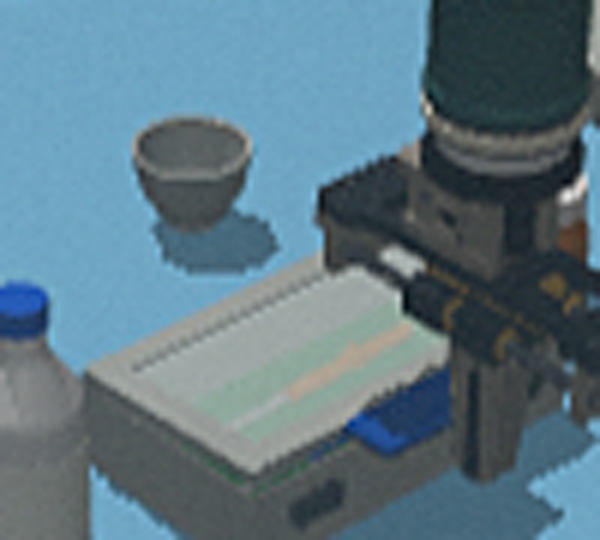

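The lid is now at about 0.09 rad, with its near corner at (252,480) and the rim at about (252,499). The force is steady at about 6 N, so I'll keep going down.

```bash
for i in 1 2; do python3 -m crank '[[[0,0.1,1.5,0],[0,0,1.5,0],[0,0,1.5,0]]]' >/dev/null; python3 s.py; done; python3 -m crank '[[[0,0,1.5,0],[0,0,1.5,0],[0,0,0,0]]]'>/dev/null; python3 s.py;python3 look.py c8.png
```

```text
t 16.5 n,f mm 176.70706577682134 1.973595020982925 z 48.63858174963432 yaw y -69.73882388961842 F [ 1.8 -6.2 -0.6] Fn 6.473934843712764
t 16.875 n,f mm 176.9930882188587 1.9916330315256732 z 44.15614635544996 yaw y -69.75437211514775 F [ 2.2 -5.8 -0.4] Fn 6.180272726250117
t 17.25 n,f mm 177.17782428368344 2.3646877958243726 z 41.84840399015892 yaw y -69.75586997498691 F [ 0.5 -5.4  2.8] Fn 5.269267732463063
```

View pics/c8.png

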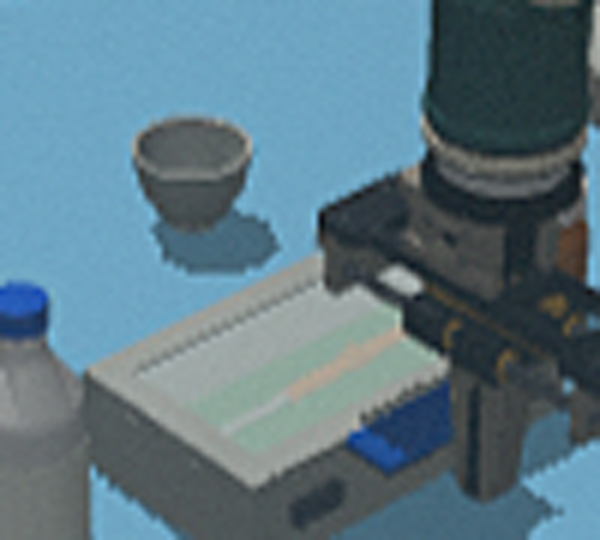

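The lid now looks flush on the rim with no gap along the front. The vertical force has flipped sign, so the lid is seated. I'll draw the finger away outward.

```bash
python3 -m crank '[[[0,0,0.5,0],[0,0,0,0],[0,0.5,0,0],[0,1,0,0],[0,2,0,0],[0,8,0,0],[0,20,0,0],[0,30,0,0],[0,20,-40,0],[0,0,-50,0],[0,0,-50,0],[0,0,0,0]]]'; python3 s.py; python3 look.py c9.png 0 0.03;  python3 - <<'E'
from station import r
import cv2
cv2.imwrite("pics/t9.png",r.grab_frame("top")["color"])
a=cv2.imread("pics/t9.png")[130:280,170:320];b=cv2.imread("pics/c9.png")[:,:]
import numpy as np
cv2.imwrite("pics/f9.png",np.hstack([cv2.resize(b,(400,360)),cv2.resize(a,(360,360))]))
E
```

```text
clock: 18.8
tcp_pos: [0.6289, -0.1752, 0.1853]
tcp_rot: [0.002, 0.984, 0.175, 0.004]
force: [-0.4, 0.2, -0.1]
width: 0.0007
grasp_force: 0.0
t 18.8 n,f mm 259.8919851661328 4.206910386596911 z 185.33869382390742 yaw y -69.79014966315103 F [-0.4  0.2 -0.1] Fn -0.3242446828494827
0.0 [388. 480.] [343. 450.] [252. 499.] [569. 327.]
0.03 [389. 472.] [344. 443.] [252. 493.] [570. 321.]
```

View pics/f9.png

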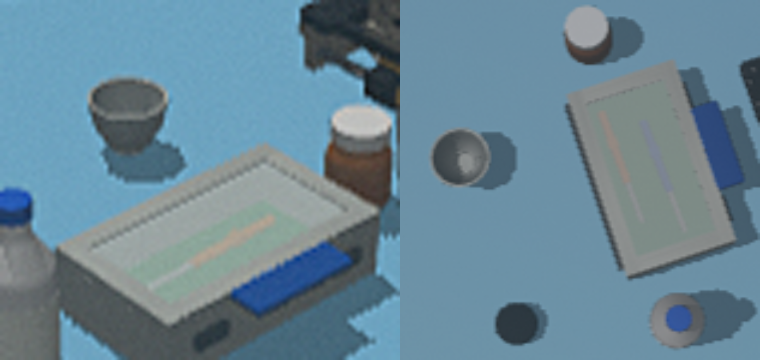

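The views show the lid fully shut, the fingers clear, and the case, bowl, jar, cap and bottle where they were.

```bash
python3 -c "
from station import r
print(r.hand_in())"
```

```text
the job is handed in; nothing more can be done
None
```

I tipped the lid past upright, caught it on the outside of the closed fingers and lowered it slowly until shut, then drew the fingers clear and handed the job in at about 19 s; the last pictures show the lid shut and nothing displaced, but the hand-in returned no verdict.

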